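# Hold the spring-return key switch turned

### The arm

A 7-joint arm with a two-finger parallel gripper is mounted at the origin on the work surface. World frame = base frame: x ahead of the robot, y to its left, z up, the work surface at z = 0. Lengths are in m, angles in rad, forces in N, time in s.
With the tool pointing down it reaches from about 0.4 to 0.85 m from the base axis. Payload 10.4 kg.
Tool frame: the origin (TCP) lies on the front face of the gripper's body, between the roots of the fingers; the fingertips stand 73 mm ahead of it and the grasp point (between the pads) lies 54 mm ahead of it; z points along the fingers, y is the line along which they close (so a half turn about z gives the same grasp; the last joint's range is limited). The gripper opens to 85 mm and grips with 20 to 120 N. Pads are 22 mm wide; open, the fingers measure 114 mm over their backs; the gripper's body (76 mm by 85 mm) begins 54 mm behind the grasp point. The pads swing forward as they close: fully open they stand 13 mm farther back than shut.
Start: joints at [-1.134, 0.332, -0.065, 1.46, 0.022, 1.35, -0.088], TCP at [0.277, 0.56, 0.304] pointing down, gripper open.
Joint ranges: [-2.6, 2.6], [-0.5, 2.12], [-1.47, 1.34], [0.16, 2.42], [-1.27, 4.41], [0.06, 2.06], [-2.6, 2.6]. Speed limits (rad/s): [2.22, 2.22, 2.79, 2.79, 3.14, 3.14, 3.14].

### API

Orientations are given as a unit quaternion [x, y, z, w].
In Python, from workcell import manip gives the robot as it stands.
- The arm moves only by the shell command python3 -m jog 'ROWS' [FORCE]. ROWS is JSON, a list of rows, each an object with "grip": the gripper command: -1 is fully open, 1 is shut, values between are in proportion; "slide": the shift along the tool's x, y, z in cm, a list of three; "yaw": the turn about the tool's z in rad. A call has 1 to 8 rows; each row shifts and turns the commanded pose from where the row before left it, along the tool's axes as they then stand; what a row does not reach is not made up. A row lasts 1/10 s, in which the tool goes at most 50 mm and 8.59 degrees, less where a joint would pass 70% of its speed; a pose out of reach is approached as far as the arm can. A call with a gripper value outside its range is refused whole. The fingers move at their own pace and stop on an object; FORCE is the grip in N (left out, the last holds). Time passes only in rows, so rows that do not move let the fingers close. It gives the time, the measured TCP pose, the force, the opening and the grip force at its end, in the units of the state.
- manip.get_obs(): the state, without advancing time (a new reading comes with each control period).
- manip.camera(name): name is "scene" or "top"; returns the picture (420x560x3 uint8, blue, green, red); there is no depth.
- manip.calibration(name): a dict with "vfov" (degrees; the focal length in pixels is half the picture's height over the tangent of half this angle, whatever the lens; pixels are square), "cx", "cy" (the principal point, pixels), "camera_from_world" (4x4, takes a point from world to camera coordinates). Camera axes: x right, y down, z forward; pixel columns grow to the right and rows downward; lengths in m; the calibration is good to about 2 mm. A picture is of the moment at which its call begins. calibration takes no time and is no camera call.
- manip.hand_in(): hands the job in; it is judged then, once.
Trained networks look in the newest picture that a camera, given by its name, has taken for a name from the list of things; names that differ only in an ending like _2 or _b are one class to them, and where a whole thing is asked for, a point or a joint stands for the part that bears it (a point fixed in the world has none). Each returns a list of dicts, best first, with "conf" (0 to 1); they miss things now and then, are a little off and sometimes report something else, mostly with a low value. They report only what shows in the picture. A call takes as long as a camera call. They do not tell look-alikes from the thing itself.
- manip.masks_of(thing, camera): "region" (420x560 bool, what is visible of it) and "centre" ([column, row] in pixels, amid what is visible of it).
The state is a dict: "clock": time; "joint_pos": joint angles; "joint_velocities": joint speeds; "tau": joint torques, N m; "position": TCP position; "ee_rot": TCP orientation; "ft_force": force on the tool from outside, world axes, zero at the start; "torque": the same for the moment, N m; "grip_width": opening from 0.0 (shut) to 1.0 (fully open); "grasp_force": force on a finger pad.
Only numpy, scipy, OpenCV 4.12 (cv2) and the standard library are available. Lean on these libraries where they do the work, as an engineer would, in place of code of your own. Each camera call takes 0.05 s, during which the arm holds its last target. There are 200 camera calls.

### The job

Take the orange key out of its stand and push it fully home into the orange-ringed key switch on the bench, wiggling it to and fro about its axis under light pressure to get it past the sticky tumbler inside. Then turn it a quarter turn clockwise, as far as it goes, against the return spring, and finish while still gripping the key and holding it turned. Leave the blue and green keys, the can and the jar where they are.

Things in the scene. Friction and masses are not known exactly. Their poses are not given: they have to be found in the camera images.
- orange_key: Orange switch key, upright in a stand, bow on top. Origin: centre of the underside of its round steel collar (24 mm across, 5 mm thick), at rest 52 mm above the bench; z up, x along the flat of the bow. The only key that fits the switch; the same when turned half round about z, so either way round will do. About 0.08 kg.
- orange_key_bow (a point): Middle of the orange key's bow, the part to grip, 27 mm above the key's origin: a flat orange paddle 32 mm along the key's x, 10 mm thick along its y, from 5 to 49 mm above the key's origin.
- orange_key_tip (a point): Centre of the orange key's lower end, 42 mm below its origin. The flat bit there is 20 mm wide along the key's x, 7 mm thick along y, from 32 to 42 mm below the key's origin. Between bit and collar is a round shank 7 mm thick.
- orange_stand: Fixed grey block, 56 x 56 mm, 52 mm high, in which the orange key stands; origin: centre of its underside. The key's collar rests on its top, the bit hangs in a slot with 1.5 mm or more play each side, and the key lifts straight out. The blue and green keys have stands like it.
- keyway (a point): Centre of the keyway's mouth, in the top face of the switch box, 70 mm above the bench; z up, x along the slot. The slot, in a fixed guard plate 8 mm thick, is 22 mm (x) by 9 mm (y) with a 2 mm chamfer: 1 mm play all round the orange key's bit. Fully home, the key's collar lies on the box top (key origin at this point). While turned the key cannot be pulled out.
- tumbler_face (a point): Centre of the top of the hidden tumbler disc, 21 mm below the keyway's mouth. A straight key lands on it with its collar still 21 mm over the box; there (24 mm and lower) the bit is below the guard and can turn. Press lightly (5 to 10 N) and wiggle clockwise: the bit drops 7 mm through the disc's slot onto the plug (collar 14 mm over the box); wiggle back and it drops into the plug, fully home.
- tumbler (a joint): Angle of the hidden tumbler disc (6 mm thick, slot 10 mm wide, 1.5 mm play beside the bit): 0 in line with the keyway slot, grows clockwise seen from above. It starts askew, somewhere between 0.4 and 0.75 rad clockwise, and is sticky: 0.06 N m moves it, by the key in its slot, and it stays where left. The bit drops in when the key is within about 0.15 rad of it.
- lock_box: Fixed key switch box, black sides, bare aluminium top, 120 x 120 mm, 70 mm high. Origin: centre of its underside; its x axis is the direction of the key slot. An orange ring, 50 mm across and 1 mm high, surrounds the keyway in the middle of the top; two small lamps (green, amber, 4 mm high) lie towards its +x edge.
- plug (a joint): Angle of the hidden plug under the tumbler, which the key turns: 0 at rest (in line with the keyway slot), grows clockwise seen from above, stop at 1.5 rad (about a quarter turn). Its slot is 10 mm wide. A spring returns it to 0 when let go (0.05 N m at 0, 0.15 N m at the stop). The key has 0.15 rad of play in it: turn the key 0.15 rad farther than the plug is to go.
- blue_key: Blue switch key, same shape and upright in its own stand like the orange one, but its bit is 25 mm wide and does not fit the switch. Origin: centre of its collar's underside, 52 mm above the bench; top of the bow 49 mm higher. Leave it alone (moving it more than 20 mm fails).
- green_key: Green switch key, same shape and upright in its own stand like the orange one, but its bit is 25 mm wide and does not fit the switch. Origin: centre of its collar's underside, 52 mm above the bench; top of the bow 49 mm higher. Leave it alone (moving it more than 20 mm fails).
- can: Can with a white top and a yellow label, 60 mm across, 110 mm high, standing on the bench. Origin: centre of its underside. Leave it alone (moving it more than 20 mm fails).
- jar: White jar with a black cap, 64 mm across, 85 mm high, standing on the bench. Origin: centre of its underside. Leave it alone (moving it more than 20 mm fails).
Mind the look-alikes: they are no part of the job. Of the things like the lock_box, leave any that is turquoise; of the rest the smaller one is meant. What is shaped like the orange_key but white is not meant.

How it is judged:
By the outcome, as a careful person would: the job done as asked, in the order asked, and still so for the second after the job is handed in, while the arm keeps its last pose, push and grip.
It also fails if it takes over 54 s, if anything falls off the work surface, if the arm or the gripper's body presses on something with over 40 N, if the wrist force passes 120 N, or if a joint passes its speed limit or range.

## Working session

There is one attempt and no reset: what is moved stays moved. The work goes in short steps, Python scripts to look and compute and a shell command to move; the robot and the scene stay as the last step left them, time stands still between calls to the robot, and variables do not carry over. Pictures are saved under pics/ and viewed, at most 10 in all, crops included, and the job is handed in when it is done.

```bash
mkdir -p pics; python3 - <<'E'
from workcell import manip
import cv2,numpy as np
for n in("scene","top"):
    im=manip.camera(n); cv2.imwrite(f"pics/{n}0.png",im); c=manip.calibration(n); print(n,c["vfov"],c["cx"],c["cy"],np.round(c["camera_from_world"],4).tolist())
    for t in("orange_key","lock_box","blue_key"):
        for d in manip.masks_of(t,n): print(t,round(d["conf"],2),np.round(d["centre"]),d["region"].sum())
o=manip.get_obs(); print({k:np.round(v,3).tolist() for k,v in o.items()})
E
```

```text
scene 46.77478124643609 282.80358122624625 200.54251981505388 [[-0.8181, 0.5749, 0.0152, 0.5012], [0.3176, 0.4738, -0.8213, -0.0963], [-0.4794, -0.6671, -0.5702, 1.4434], [0.0, 0.0, 0.0, 1.0]]
orange_key 0.56 [402. 300.] 481
orange_key 0.42 [378. 279.] 1066
lock_box 0.65 [224. 222.] 5438
lock_box 0.59 [235. 147.] 1909
lock_box 0.57 [289. 184.] 2300
blue_key 0.82 [312. 235.] 265
top 44.78909882394428 277.203956403978 207.69479839557854 [[0.0238, -0.9995, 0.0207, -0.0521], [-0.9844, -0.0271, -0.1739, 0.6113], [0.1744, -0.0163, -0.9845, 1.0214], [0.0, 0.0, 0.0, 1.0]]
orange_key 0.5 [143. 245.] 180
orange_key 0.47 [109. 232.] 236
lock_box 0.86 [337. 269.] 3749
lock_box 0.78 [304. 158.] 6172
lock_box 0.66 [448. 265.] 4019
blue_key 0.61 [218. 215.] 144
blue_key 0.46 [333. 272.] 3681
blue_key 0.34 [138. 156.] 981
{'clock': 0.4, 'joint_pos': [-1.134, 0.332, -0.065, 1.46, 0.022, 1.35, -0.088], 'joint_velocities': [-0.0, -0.002, 0.0, -0.001, -0.001, 0.0, 0.0], 'tau': [0.0, -62.456, 0.05, -39.138, 0.016, 0.004, -0.0], 'position': [0.277, 0.56, 0.304], 'ee_rot': [0.228, 0.974, -0.0, -0.0], 'ft_force': [-0.283, 0.443, 0.028], 'torque': [-0.028, 0.069, -0.033], 'grasp_force': 0.0, 'grip_width': 0.999}
```

View pics/scene0.png

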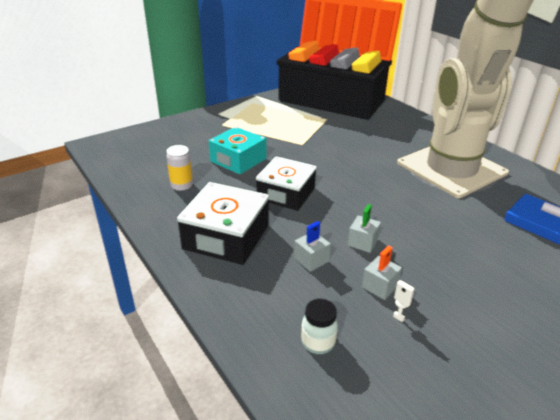

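View pics/top0.png

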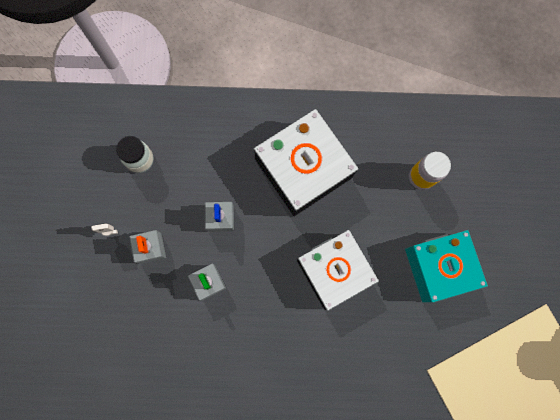

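Candidates (top image): keys – orange bow at (143,245), white look-alike at (104,230), blue (218,213), green (205,281); boxes – small orange-ringed white-top (339,269), large one (306,158), turquoise (448,265). I choose the orange key at (143,245) and the small box at (339,269). I'll check this in one close crop.

```bash
python3 - <<'E'
import cv2,numpy as np
s=cv2.imread("pics/scene0.png");t=cv2.imread("pics/top0.png")
def c(im,x,y,w,h,f): return cv2.resize(im[y:y+h,x:x+w],None,fx=f,fy=f,interpolation=cv2.INTER_CUBIC)
a=np.hstack([c(t,90,200,100,75,4),c(t,290,220,100,75,4)]);b=np.hstack([c(s,340,240,100,75,4),c(s,245,145,100,75,4)])
cv2.imwrite("pics/crop.png",np.vstack([a,b]))
E
```

```text
(no output)
```

View pics/crop.png

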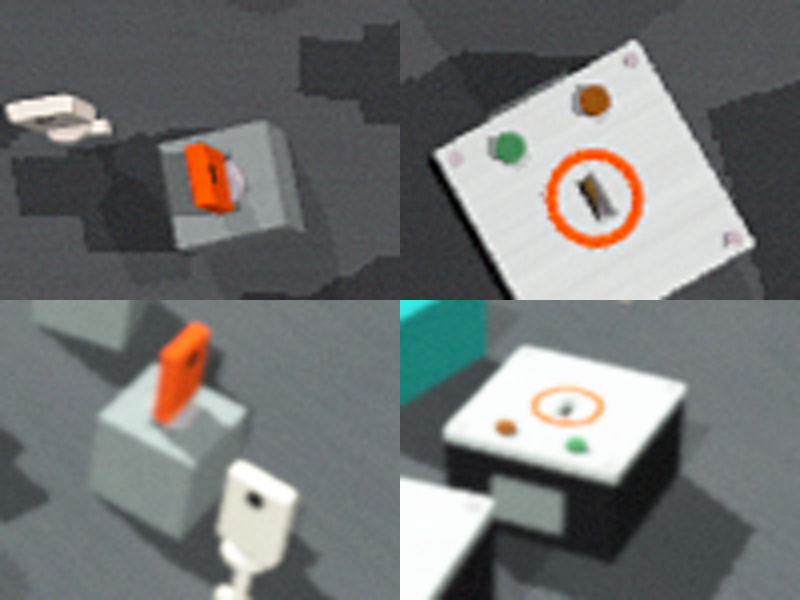

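The orange key stands in its grey block (top (143,245)), and the white one is free-standing. The small box has its lamps at (318,257) and (338,245), on its +x side, and a keyway at about (339,269). Next I fit the geometry.

```bash
cat > fit.py <<'E'
import cv2,numpy as np
from scipy.optimize import minimize
from workcell import manip
def proj(n,P):
    c=manip.calibration(n);T=np.array(c["camera_from_world"]);f=210/np.tan(np.radians(c["vfov"]/2))
    q=np.asarray(P)@T[:3,:3].T+T[:3,3];return q[:,:2]/q[:,2:]*f+[c["cx"],c["cy"]]
def ray(n,px,z):
    c=manip.calibration(n);T=np.array(c["camera_from_world"]);f=210/np.tan(np.radians(c["vfov"]/2))
    d=T[:3,:3].T@np.array([(px[0]-c["cx"])/f,(px[1]-c["cy"])/f,1]);o=-T[:3,:3].T@T[:3,3];return o+d*(z-o[2])/d[2]
def orange(im,lo=(0,150,120),hi=(14,255,255)):
    return cv2.inRange(cv2.cvtColor(im,cv2.COLOR_BGR2HSV),lo,hi)
def win(m,x,y,w,h):
    o=np.zeros_like(m);o[y:y+h,x:x+w]=m[y:y+h,x:x+w];return o
def hullmask(n,P,S=4):
    h=cv2.convexHull(((proj(n,P)+.5)*S*16-8).astype(np.int32).reshape(-1,1,2));m=np.zeros((420*S,560*S),np.uint8)
    cv2.fillConvexPoly(m,h,255,shift=4);return cv2.resize(m,(560,420),interpolation=cv2.INTER_AREA)
def box(x,y,a,lx,ly,z0,z1):
    X,Y,Z=np.meshgrid([-lx/2,lx/2],[-ly/2,ly/2],[z0,z1]);X,Y,Z=X.ravel(),Y.ravel(),Z.ravel()
    return np.c_[x+X*np.cos(a)-Y*np.sin(a),y+X*np.sin(a)+Y*np.cos(a),Z]
def fit(masks,model,p0,step):
    def cost(p): return sum(np.abs(hullmask(n,model(p)).astype(float)-m).sum()/m.astype(float).sum() for n,m in masks.items())
    r=minimize(cost,p0,method="Nelder-Mead",options=dict(initial_simplex=np.vstack([p0]+[np.array(p0)+np.eye(len(p0))[i]*step[i] for i in range(len(p0))]),xatol=1e-5,fatol=1e-5))
    return r.x,r.fun
E
cat > m1.py <<'E'
from fit import *
t=cv2.imread("pics/top0.png");s=cv2.imread("pics/scene0.png")
km={"top":win(orange(t),130,230,30,25),"scene":win(orange(s),375,243,22,35)}
key=lambda p:box(p[0],p[1],p[2],.032,.010,.057,.101)
k0=ray("top",(143,245),.08)
for sub in (("top",),("scene",),("top","scene")):
    best=min((fit({n:km[n] for n in sub},key,[k0[0],k0[1],a],[.006,.006,.2]) for a in (-.4,0,.4)),key=lambda r:r[1]);print("key",sub,np.round(best[0],4),round(best[1],3))
for n,w,im in(("top",(320,250,40,40),t),("scene",(272,160,30,25),s)):
    m=win(orange(im,(0,90,120),(18,255,255)),*w);c=max(cv2.findContours(m,0,1)[0],key=cv2.contourArea);e=cv2.fitEllipse(c);print("ring",n,np.round(e[0],1),np.round(ray(n,e[0],.071),4))
    g=cv2.inRange(cv2.cvtColor(im,cv2.COLOR_BGR2HSV),(0,0,185 if n=="top" else 185),(180,60,255))
    g=win(g,*((290,225,95,92) if n=="top" else (250,150,75,50)))
    if n=="scene": g[np.add.outer(np.arange(420)*1.0,-np.arange(560)*.0)>190]=g[np.add.outer(np.arange(420)*1.0,np.zeros(560))>190]
    k,l,st,_=cv2.connectedComponentsWithStats(g);i=1+st[1:,4].argmax();h=cv2.convexHull(np.argwhere(l==i)[:,::-1].astype(np.int32).reshape(-1,1,2))
    M=np.zeros((420,560),np.uint8);cv2.fillConvexPoly(M,h,255)
    r0=ray(n,e[0],.07)
    b=min((fit({n:M},lambda p:box(p[0],p[1],p[2],.12,.12,.07,.0701),[r0[0],r0[1],a],[.006,.006,.1]) for a in(-.4,-.2,.2,.4)),key=lambda r:r[1]);print("box",n,np.round(b[0],4),round(b[1],3))
for n,im in(("top",t),("scene",s)):
    print(n,"stand? key origin proj",proj(n,[[*best[0][:2],.052]]))
E
python3 m1.py
```

```text
key ('top',) [0.5252 0.2363 0.2663] 0.205
key ('scene',) [0.5238 0.2342 0.3374] 0.148
key ('top', 'scene') [0.5254 0.2358 0.3267] 0.4
ring top [338.2 269.1] [ 0.4858 -0.1635  0.071 ]
box top [ 0.4858 -0.1635  0.5293] 0.017
ring scene [288.7 171.6] [ 0.4836 -0.1586  0.071 ]
box scene [ 0.4927 -0.1598  0.5278] 0.125
top stand? key origin proj [[145.1234601  245.59023269]]
scene stand? key origin proj [[383.21870392 267.98499071]]
```

```bash
cat > d.py <<'E'
# python3 d.py x y z keyyaw : remaining move in tool axes (cm) and yaw; tool y -> keyyaw+pi/2
import sys,numpy as np
from scipy.spatial.transform import Rotation as R
from workcell import manip
o=manip.get_obs();M=R.from_quat(o["ee_rot"]).as_matrix();x,y,z,k=map(float,sys.argv[1:5])
d=M.T@(np.array([x,y,z])-o["position"])*100
ang=np.arctan2(M[1,1],M[0,1]);yaw=-((k+np.pi/2-ang+np.pi)%(2*np.pi)-np.pi)
print("slide",np.round(d,2),"yaw",round(yaw,3),"toolz",np.round(M[:,2],3),"pos",np.round(o["position"],4),"j",np.round(o["joint_pos"],2),"F",np.round(o["ft_force"],1),"T",np.round(o["torque"],2),"w",round(o["grip_width"],3),"gf",round(o["grasp_force"],1),"t",round(o["clock"],2))
E
python3 -m jog '[{"grip":0.2,"slide":[-3.2,-1.6,0],"yaw":0},{"grip":0.2,"slide":[-3.2,-1.6,0],"yaw":0},{"grip":0.2,"slide":[-3.2,-1.6,0],"yaw":0},{"grip":0.2,"slide":[-3.2,-1.6,0],"yaw":0},{"grip":0.2,"slide":[-3.2,-1.6,0],"yaw":0},{"grip":0.2,"slide":[-3.2,-1.6,0],"yaw":0},{"grip":0.2,"slide":[-3.2,-1.6,0],"yaw":0},{"grip":0.2,"slide":[-3.2,-1.6,0],"yaw":0}]'
python3 -m jog '[{"grip":0.2,"slide":[0,0,0],"yaw":-0.14},{"grip":0.2,"slide":[0,0,0],"yaw":-0.14},{"grip":0.2,"slide":[0,0,0],"yaw":-0.14},{"grip":0.2,"slide":[0,0,0],"yaw":-0.14},{"grip":0.2,"slide":[0,0,0],"yaw":-0.14},{"grip":0.2,"slide":[0,0,0],"yaw":0}]'
python3 d.py 0.525 0.2355 0.2 0.31
```

```text
clock: 1.2
position: [0.4507, 0.3305, 0.3041]
ee_rot: [0.228, 0.974, 0.0, 0.0]
ft_force: [0.4, 0.2, 0.7]
grip_width: 0.4
grasp_force: 0.0
clock: 1.8
position: [0.4499, 0.3318, 0.304]
ee_rot: [-0.121, 0.993, 0.0, 0.0]
ft_force: [-0.4, 0.1, -0.2]
grip_width: 0.399
grasp_force: 0.0
slide [ -4.97 -11.15  10.39] yaw -0.068 toolz [ 0.  0. -1.] pos [0.4499 0.3318 0.304 ] j [-0.75  0.19  0.04  1.64 -0.01  1.31  1.1 ] F [-0.4  0.1 -0.2] T [ 0.05 -0.06  0.01] w 0.399 gf 0.0 t 1.8
```

```bash
python3 -m jog '[{"grip":0.2,"slide":[-1.25,-2.8,0],"yaw":-0.068},{"grip":0.2,"slide":[-1.25,-2.8,0],"yaw":0},{"grip":0.2,"slide":[-1.25,-2.8,2],"yaw":0},{"grip":0.2,"slide":[-1.25,-2.8,3],"yaw":0},{"grip":0.2,"slide":[0,0,3.5],"yaw":0},{"grip":0.2,"slide":[0,0,0],"yaw":0}]'
python3 d.py 0.525 0.2355 0.1345 0.31
python3 - <<'E'
import sys;sys.path.insert(0,'.')
from fit import *
o=[]
for n,(x,y) in(("top",(90,190)),("scene",(335,215))):
    im=manip.camera(n);cv2.imwrite(f"pics/{n}1.png",im);o.append(cv2.resize(im[y:y+90,x:x+100],None,fx=4,fy=4,interpolation=cv2.INTER_CUBIC))
cv2.imwrite("pics/crop1.png",np.hstack(o))
E
```

```text
clock: 2.4
position: [0.5284, 0.2372, 0.2145]
ee_rot: [-0.151, 0.989, -0.001, -0.004]
ft_force: [-1.9, -0.0, -0.2]
grip_width: 0.398
grasp_force: 0.0
slide [ 0.31 -0.05  8.  ] yaw -0.007 toolz [-0.007 -0.004 -1.   ] pos [0.5284 0.2372 0.2145] j [-0.59  0.3   0.11  1.7  -0.04  1.15  1.4 ] F [-1.9 -0.  -0.2] T [0.05 0.07 0.01] w 0.398 gf 0.0 t 2.4
```

View pics/crop1.png

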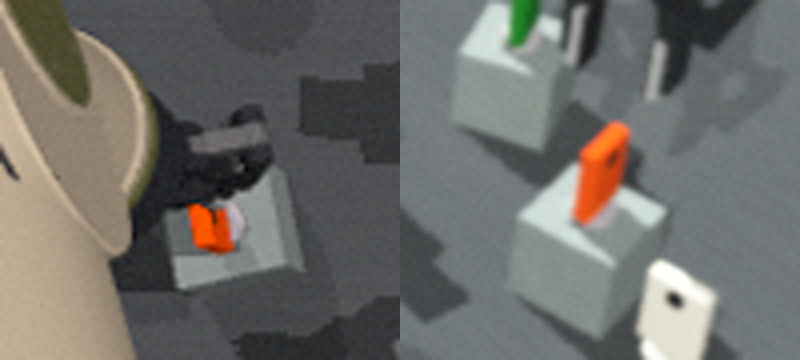

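```bash
python3 - <<'E'
from fit import *
from scipy.spatial.transform import Rotation as R
o=manip.get_obs();M=R.from_quat(o["ee_rot"]).as_matrix();p=np.array(o["position"])
P=[p+M@v for v in([0,0,.065],[0,.017,.065],[0,-.017,.065],[.011,.017,.065],[0,.03,.06],[0,-.03,.06],[0,0,0])]
for n in("top","scene"): print(n,np.round(proj(n,P),1).tolist(),"key top",np.round(proj(n,[[.525,.2355,.101]]),1).tolist())
E
python3 m1.py | head -3
```

```text
top [[130.5, 237.8], [121.6, 240.3], [139.3, 235.3], [122.9, 245.9], [114.0, 241.9], [145.4, 233.1], [120.7, 233.5]] key top [[139.5, 243.3]]
scene [[390.1, 230.7], [398.1, 234.1], [382.2, 227.4], [400.6, 231.3], [404.7, 234.7], [376.6, 222.8], [395.0, 203.3]] key top [[386.5, 249.8]]
key ('top',) [0.5252 0.2363 0.2663] 0.205
key ('scene',) [0.5238 0.2342 0.3374] 0.148
key ('top', 'scene') [0.5254 0.2358 0.3267] 0.4
```

View pics/scene1.png

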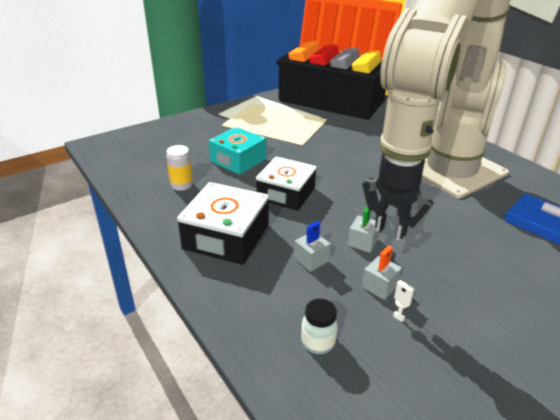

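The fingers straddle the key in line with the prediction: tips at (379,231) and (399,239), bow top at (387,250). I'll go down and grip.

```bash
python3 -m jog '[{"grip":0.2,"slide":[0.3,0,2],"yaw":0},{"grip":0.2,"slide":[0,0,2],"yaw":0},{"grip":0.2,"slide":[0,0,2],"yaw":0},{"grip":0.2,"slide":[0,0,1.5],"yaw":0},{"grip":0.2,"slide":[0,0,0.4],"yaw":0},{"grip":0.2,"slide":[0,0,0],"yaw":0}]'; python3 d.py 0.525 0.2355 0.1345 0.31
python3 -m jog '[{"grip":0.45,"slide":[0,0,0],"yaw":0},{"grip":0.6,"slide":[0,0,0],"yaw":0},{"grip":0.75,"slide":[0,0,0],"yaw":0},{"grip":1,"slide":[0,0,0],"yaw":0},{"grip":1,"slide":[0,0,0],"yaw":0},{"grip":1,"slide":[0,0,0],"yaw":0}]' 40; python3 d.py 0.525 0.2355 0.1345 0.31
```

```text
clock: 3.1
position: [0.5272, 0.2385, 0.1405]
ee_rot: [-0.154, 0.988, 0.0, 0.0]
ft_force: [0.9, 0.1, -0.2]
grip_width: 0.403
grasp_force: 0.0
slide [ 0.31 -0.22  0.6 ] yaw -0.002 toolz [ 0.  0. -1.] pos [0.5272 0.2385 0.1405] j [-0.59  0.37  0.1   1.77 -0.05  1.    1.41] F [ 0.9  0.1 -0.2] T [ 0.02  0.03 -0.02] w 0.403 gf 0.0 t 3.1
clock: 3.7
position: [0.5277, 0.2377, 0.1407]
ee_rot: [-0.153, 0.988, -0.0, 0.001]
ft_force: [0.3, -2.8, 5.0]
grip_width: 0.11
grasp_force: 39.6
slide [ 0.32 -0.13  0.62] yaw -0.002 toolz [ 0.001  0.    -1.   ] pos [0.5277 0.2377 0.1407] j [-0.59  0.37  0.1   1.77 -0.05  1.    1.41] F [ 0.3 -2.8  5. ] T [-0.61  0.08 -0.02] w 0.11 gf 39.6 t 3.7
```

```bash
python3 -m jog '[{"grip":1,"slide":[0,0,-0.5],"yaw":0},{"grip":1,"slide":[0,0,-1.5],"yaw":0},{"grip":1,"slide":[0,0,-2.5],"yaw":0},{"grip":1,"slide":[0,0,-2.5],"yaw":0},{"grip":1,"slide":[0,0,-2.5],"yaw":0},{"grip":1,"slide":[0,0,-2.5],"yaw":0},{"grip":1,"slide":[0,0,-1.5],"yaw":0},{"grip":1,"slide":[0,0,0],"yaw":0}]' 80; python3 d.py 0.485 -0.162 0.27 0.529
python3 - <<'E'
from fit import *
for n in("top","scene"): cv2.imwrite(f"pics/{n}2.png",manip.camera(n))
E
```

```text
clock: 4.5
position: [0.5278, 0.2385, 0.2776]
ee_rot: [-0.154, 0.988, 0.001, 0.002]
ft_force: [0.3, 0.2, -1.3]
grip_width: 0.1
grasp_force: 78.1
slide [ 16.23 -36.87   0.65] yaw -0.221 toolz [ 0.004  0.002 -1.   ] pos [0.5278 0.2385 0.2776] j [-0.6   0.24  0.12  1.63 -0.03  1.26  1.4 ] F [ 0.3  0.2 -1.3] T [-0.01 -0.02 -0.01] w 0.1 gf 78.1 t 4.5
```

View pics/scene2.png

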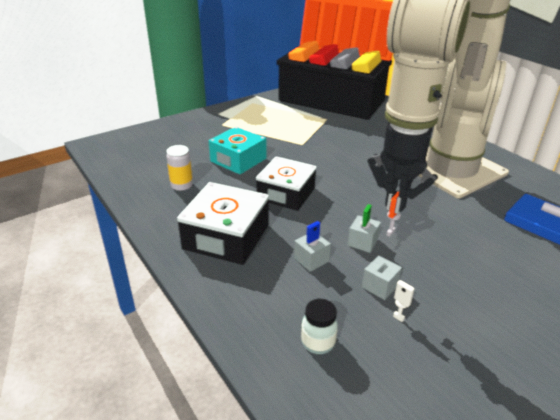

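The key is out of the stand (now empty at (382,278)) and hangs in the gripper at (393,210). I'll carry it to the switch.

```bash
python3 -m jog '[{"grip":1,"slide":[1,-2.3,0],"yaw":0},{"grip":1,"slide":[1.3,-2.9,0],"yaw":0},{"grip":1,"slide":[1.3,-2.9,0],"yaw":0},{"grip":1,"slide":[1.3,-2.9,0],"yaw":0},{"grip":1,"slide":[1.3,-2.9,0],"yaw":0},{"grip":1,"slide":[1.3,-2.9,0],"yaw":0},{"grip":1,"slide":[1.3,-2.9,0],"yaw":0},{"grip":1,"slide":[1.3,-2.9,0],"yaw":0}]'
python3 -m jog '[{"grip":1,"slide":[1.3,-2.9,0],"yaw":0},{"grip":1,"slide":[1.3,-2.9,0],"yaw":0},{"grip":1,"slide":[1.3,-2.9,0],"yaw":0},{"grip":1,"slide":[1.2,-2.9,0],"yaw":0},{"grip":1,"slide":[0.8,-2,0],"yaw":0},{"grip":1,"slide":[0,0,0],"yaw":-0.11},{"grip":1,"slide":[0,0,0],"yaw":-0.11},{"grip":1,"slide":[0,0,0],"yaw":0}]';python3 d.py 0.485 -0.162 0.22 0.529
```

```text
clock: 5.4
position: [0.4985, -0.0092, 0.2734]
ee_rot: [-0.154, 0.988, 0.0, -0.001]
ft_force: [1.2, 0.2, -0.2]
grip_width: 0.108
grasp_force: 78.1
clock: 6.2
position: [0.4839, -0.1554, 0.2735]
ee_rot: [-0.262, 0.965, 0.0, -0.001]
ft_force: [0.6, -1.0, -1.8]
grip_width: 0.101
grasp_force: 78.1
slide [ 0.23 -0.63  5.35] yaw 0.001 toolz [-0.002  0.    -1.   ] pos [ 0.4839 -0.1554  0.2735] j [-0.17  0.09  0.41  1.83 -0.04  1.24  2.36] F [ 0.6 -1.  -1.8] T [-0.    0.03  0.04] w 0.101 gf 78.1 t 6.2
```

```bash
python3 -m jog '[{"grip":1,"slide":[0.2,-0.6,1],"yaw":0},{"grip":1,"slide":[0,0,2],"yaw":0},{"grip":1,"slide":[0,0,2],"yaw":0},{"grip":1,"slide":[0,0,1],"yaw":0},{"grip":1,"slide":[0,0,0.2],"yaw":0},{"grip":1,"slide":[0,0,0],"yaw":0},{"grip":1,"slide":[0,0,0],"yaw":0}]';python3 d.py 0.485 -0.162 0.2 0.529
python3 - <<'E'
from fit import *
c=[]
for n,(x,y) in(("top",(288,225)),("scene",(240,115))):
    im=manip.camera(n);cv2.imwrite(f"pics/{n}3.png",im);c.append(cv2.resize(im[y:y+100,x:x+100],None,fx=4,fy=4,interpolation=cv2.INTER_CUBIC))
cv2.imwrite("pics/crop3.png",np.hstack(c))
E
```

```text
clock: 6.9
position: [0.4862, -0.1618, 0.2136]
ee_rot: [-0.261, 0.965, -0.0, 0.001]
ft_force: [0.5, 0.2, -0.7]
grip_width: 0.103
grasp_force: 78.1
slide [0.11 0.04 1.36] yaw -0.001 toolz [ 0.001 -0.    -1.   ] pos [ 0.4862 -0.1618  0.2136] j [-0.15  0.16  0.42  1.89 -0.07  1.11  2.39] F [ 0.5  0.2 -0.7] T [-0.03  0.03  0.03] w 0.103 gf 78.1 t 6.9
```

View pics/crop3.png

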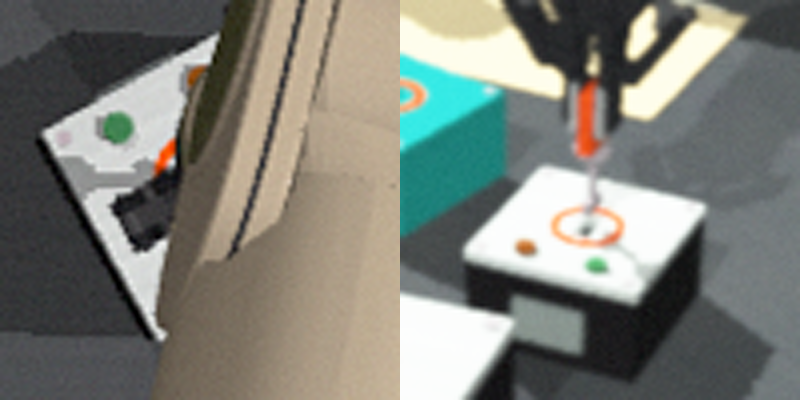

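```bash
python3 - <<'E'
from fit import *
s0=cv2.imread("pics/scene0.png");im=cv2.imread("pics/scene3.png")
for a in(s0,cv2.imread("pics/scene2.png")):
    h=cv2.cvtColor(a,cv2.COLOR_BGR2HSV).astype(int);w=((h[...,1]>70)&((h[...,0]<20)|(h[...,0]>172))).astype(np.uint8)*255
    w=win(w,276,162,22,18);ys,xs=np.nonzero(w);e=cv2.fitEllipse(cv2.convexHull(np.c_[xs,ys].astype(np.int32)));print(np.round(e[0],2),np.round(e[1],1),np.round(ray("scene",e[0],.071),4))
o=manip.get_obs();p=np.array(o["position"])
x0,y0=270,125;k=12
c=cv2.resize(im[y0:y0+50,x0:x0+33],None,fx=k,fy=k,interpolation=cv2.INTER_CUBIC)
c0=cv2.resize(s0[y0:y0+50,x0:x0+33],None,fx=k,fy=k,interpolation=cv2.INTER_CUBIC)
a=.529;u=np.array([np.cos(a),np.sin(a),0]);v=np.array([-u[1],u[0],0])
org=p-[0,0,.0887]
bit=[org+[0,0,-.042]+s*u*.01 for s in(-1,1)]+[org+[0,0,-.032]+s*u*.01 for s in(1,-1)]
col=[org+[0,0,-0.0]+.012*np.array([np.cos(t),np.sin(t),0]) for t in np.linspace(0,6.28,24)]
for P in(bit,col): cv2.polylines(c,[np.int32((proj("scene",P)-[x0,y0]+.5)*k)],True,(255,0,0),1)
slot=[np.array([.4858,-.1635,.07])+i*u*.011+j*v*.0045 for i,j in((1,1),(1,-1),(-1,-1),(-1,1))]
cv2.polylines(c0,[np.int32((proj("scene",slot)-[x0,y0]+.5)*k)],True,(255,0,0),1)
cv2.polylines(c,[np.int32((proj("scene",slot)-[x0,y0]+.5)*k)],True,(0,200,0),1)
cv2.imwrite("pics/crop4.png",np.hstack([c,c0]))
E
```

```text
[286.27 171.24] [ 9.6 18.1] [ 0.488  -0.1635  0.071 ]
[286.28 171.18] [ 9.7 18. ] [ 0.4878 -0.1637  0.071 ]
```

View pics/crop4.png

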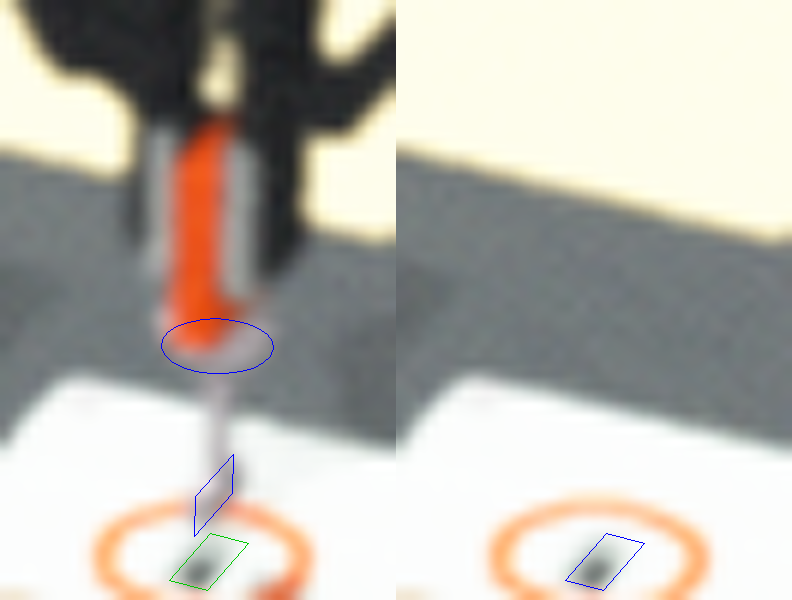

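The tip is just above the keyway: shank at crop x≈214, slot at (208,562), ring centre (203,556). The collar sits about 1 px higher than predicted. I'll quantify the key's offset along the bow using the orange end face.

```bash
python3 - <<'E'
from fit import *
im=cv2.imread("pics/scene3.png")
m=win(orange(im,(0,140,110),(16,255,255)),278,130,16,26)
r=[(y,np.nonzero(m[y])[0].min(),np.nonzero(m[y])[0].max()) for y in range(130,157) if m[y].any()];print(r)
p=np.array(manip.get_obs()["position"]);org=p-[0,0,.0887];a=.529;u=np.array([np.cos(a),np.sin(a),0]);v=np.array([-u[1],u[0],0])
for du in(0,-.003):
    print(du,np.round(proj("scene",[org+du*u+.016*u+j*.005*v+[0,0,z] for z in(.005,.049) for j in(-1,1)]),1).tolist())
E
```

```text
[(135, np.int64(287), np.int64(288)), (136, np.int64(286), np.int64(288)), (137, np.int64(285), np.int64(288)), (138, np.int64(285), np.int64(287)), (139, np.int64(285), np.int64(287)), (140, np.int64(285), np.int64(287)), (141, np.int64(285), np.int64(287)), (142, np.int64(285), np.int64(287)), (143, np.int64(285), np.int64(287)), (144, np.int64(285), np.int64(287)), (145, np.int64(285), np.int64(287)), (146, np.int64(285), np.int64(287)), (147, np.int64(285), np.int64(287)), (148, np.int64(284), np.int64(287)), (149, np.int64(284), np.int64(287)), (150, np.int64(285), np.int64(288)), (151, np.int64(285), np.int64(289)), (152, np.int64(285), np.int64(288)), (153, np.int64(285), np.int64(287))]
0 [[283.3, 154.0], [286.9, 154.8], [283.6, 138.5], [287.3, 139.3]]
-0.003 [[283.8, 153.5], [287.4, 154.3], [284.1, 138.0], [287.7, 138.8]]
```

```bash
python3 -m jog '[{"grip":1,"slide":[-0.28,-0.18,0.3],"yaw":0},{"grip":1,"slide":[0,0,0.5],"yaw":0},{"grip":1,"slide":[0,0,0.3],"yaw":0},{"grip":1,"slide":[0,0,0],"yaw":0}]';python3 d.py 0.4895 -0.162 0.18 0.529; python3 -m jog '[{"grip":1,"slide":[0,0,0.2],"yaw":0},{"grip":1,"slide":[0,0,0.2],"yaw":0},{"grip":1,"slide":[0,0,0.2],"yaw":0},{"grip":1,"slide":[0,0,0],"yaw":0}]';python3 d.py 0.4895 -0.162 0.18 0.529
```

```text
clock: 7.4
position: [0.4888, -0.1617, 0.2012]
ee_rot: [-0.261, 0.965, 0.0, -0.001]
ft_force: [-0.4, 0.5, -1.2]
grip_width: 0.103
grasp_force: 78.1
slide [-0.05 -0.06  2.12] yaw -0.001 toolz [-0.001  0.    -1.   ] pos [ 0.4888 -0.1617  0.2012] j [-0.15  0.18  0.42  1.9  -0.08  1.08  2.4 ] F [-0.4  0.5 -1.2] T [ 0.01 -0.01 -0.01] w 0.103 gf 78.1 t 7.4
clock: 7.8
position: [0.4889, -0.1618, 0.1956]
ee_rot: [-0.261, 0.965, 0.0, -0.0]
ft_force: [-0.4, -0.7, -0.7]
grip_width: 0.105
grasp_force: 78.1
slide [-0.04 -0.05  1.56] yaw -0.001 toolz [-0.  0. -1.] pos [ 0.4889 -0.1618  0.1956] j [-0.14  0.19  0.41  1.9  -0.08  1.07  2.4 ] F [-0.4 -0.7 -0.7] T [-0.01  0.02  0.01] w 0.105 gf 78.1 t 7.8
```

Already 5 mm below the mouth with no force, so the bit is in the slot. On to the tumbler.

```bash
python3 -m jog '[{"grip":1,"slide":[0,0,0.3],"yaw":0},{"grip":1,"slide":[0,0,0.3],"yaw":0},{"grip":1,"slide":[0,0,0.3],"yaw":0},{"grip":1,"slide":[0,0,0],"yaw":0}]';python3 d.py 0.4895 -0.162 0.18 0.529; python3 -m jog '[{"grip":1,"slide":[0,0,0.3],"yaw":0},{"grip":1,"slide":[0,0,0.3],"yaw":0},{"grip":1,"slide":[0,0,0.1],"yaw":0},{"grip":1,"slide":[0,0,0],"yaw":0}]';python3 d.py 0.4895 -0.162 0.18 0.529
```

```text
clock: 8.2
position: [0.4888, -0.1617, 0.1863]
ee_rot: [-0.261, 0.965, 0.0, -0.0]
ft_force: [-0.3, -0.2, -0.7]
grip_width: 0.103
grasp_force: 78.1
slide [-0.05 -0.06  0.63] yaw -0.001 toolz [-0.001  0.    -1.   ] pos [ 0.4888 -0.1617  0.1863] j [-0.14  0.2   0.41  1.91 -0.09  1.05  2.41] F [-0.3 -0.2 -0.7] T [-0.02 -0.02 -0.03] w 0.103 gf 78.1 t 8.2
clock: 8.6
position: [0.489, -0.1618, 0.1798]
ee_rot: [-0.261, 0.965, 0.0, -0.0]
ft_force: [0.8, -0.9, -0.2]
grip_width: 0.103
grasp_force: 78.3
slide [-0.03 -0.04 -0.02] yaw -0.001 toolz [-0.  0. -1.] pos [ 0.489  -0.1618  0.1798] j [-0.14  0.21  0.41  1.92 -0.1   1.04  2.41] F [ 0.8 -0.9 -0.2] T [ 0.04  0.   -0.  ] w 0.103 gf 78.3 t 8.6
```

```bash
for i in 1 2; do :; done; python3 -m jog '[{"grip":1,"slide":[0,0,0.05],"yaw":0},{"grip":1,"slide":[0,0,0],"yaw":0}]';python3 d.py 0.489 -0.1618 0.1797 0.529;python3 -m jog '[{"grip":1,"slide":[0,0,0.05],"yaw":0},{"grip":1,"slide":[0,0,0],"yaw":0}]';python3 d.py 0.489 -0.1618 0.1797 0.529;python3 -m jog '[{"grip":1,"slide":[0,0,0.05],"yaw":0},{"grip":1,"slide":[0,0,0],"yaw":0}]' ;python3 d.py 0.489 -0.1618 0.1797 0.529
```

```text
clock: 8.8
position: [0.4892, -0.1619, 0.1796]
ee_rot: [-0.261, 0.965, 0.0, 0.0]
ft_force: [-1.1, 0.7, 2.3]
grip_width: 0.101
grasp_force: 78.7
slide [ 0.01  0.01 -0.01] yaw -0.001 toolz [ 0.  0. -1.] pos [ 0.4892 -0.1619  0.1796] j [-0.14  0.21  0.41  1.92 -0.1   1.04  2.41] F [-1.1  0.7  2.3] T [0.06 0.27 0.02] w 0.101 gf 78.7 t 8.8
clock: 9.0
position: [0.4893, -0.1619, 0.1794]
ee_rot: [-0.261, 0.965, -0.0, 0.0]
ft_force: [-2.3, -0.4, 7.2]
grip_width: 0.108
grasp_force: 79.4
slide [ 0.02  0.02 -0.03] yaw -0.001 toolz [ 0.001  0.    -1.   ] pos [ 0.4893 -0.1619  0.1794] j [-0.14  0.21  0.41  1.92 -0.1   1.04  2.41] F [-2.3 -0.4  7.2] T [0.18 0.57 0.02] w 0.108 gf 79.4 t 9.0
clock: 9.2
position: [0.4894, -0.1619, 0.1793]
ee_rot: [-0.261, 0.965, -0.0, 0.0]
ft_force: [-3.2, 0.5, 10.5]
grip_width: 0.105
grasp_force: 80.0
slide [ 0.03  0.03 -0.04] yaw -0.001 toolz [ 0.001  0.    -1.   ] pos [ 0.4894 -0.1619  0.1793] j [-0.14  0.21  0.41  1.92 -0.1   1.04  2.41] F [-3.2  0.5 10.5] T [ 0.26  0.94 -0.01] w 0.105 gf 80.0 t 9.2
```

Tumbler face reached (TCP z 0.1796). I'll ease off slightly, then turn clockwise about the key axis, which lies about 3 mm along tool +x from the TCP.

```bash
python3 -m jog '[{"grip":1,"slide":[0,-0.03,-0.04],"yaw":0.1},{"grip":1,"slide":[0,-0.03,0],"yaw":0.1},{"grip":1,"slide":[0,-0.03,0],"yaw":0.1},{"grip":1,"slide":[0,0,0],"yaw":0}]';python3 d.py 0.489 -0.1618 0.1797 0.529;python3 -m jog '[{"grip":1,"slide":[0,-0.03,0],"yaw":0.1},{"grip":1,"slide":[0,0,0],"yaw":0}]';python3 d.py 0.489 -0.1618 0.1797 0.529
```

```text
clock: 9.6
position: [0.4897, -0.1625, 0.1791]
ee_rot: [-0.113, 0.994, 0.0, 0.0]
ft_force: [-1.1, 1.5, 3.4]
grip_width: 0.104
grasp_force: 78.8
slide [ 0.05  0.08 -0.06] yaw -0.302 toolz [ 0.001  0.    -1.   ] pos [ 0.4897 -0.1625  0.1791] j [-0.17  0.21  0.45  1.92 -0.11  1.04  2.12] F [-1.1  1.5  3.4] T [0.3  0.13 0.01] w 0.104 gf 78.8 t 9.6
clock: 9.8
position: [0.4895, -0.1629, 0.1786]
ee_rot: [-0.065, 0.998, -0.0, -0.0]
ft_force: [-0.1, 0.1, -1.3]
grip_width: 0.105
grasp_force: 78.1
slide [ 0.03  0.12 -0.11] yaw -0.4 toolz [-0. -0. -1.] pos [ 0.4895 -0.1629  0.1786] j [-0.18  0.21  0.46  1.92 -0.11  1.04  2.03] F [-0.1  0.1 -1.3] T [ 0.02 -0.    0.01] w 0.105 gf 78.1 t 9.8
```

Force gone and z down at 0.4 rad: the bit has started to drop into the disc. I'll follow it down gently.

```bash
python3 -m jog '[{"grip":1,"slide":[0,0,0.15],"yaw":0},{"grip":1,"slide":[0,0,0],"yaw":0}]';python3 d.py 0.489 -0.1618 0.1727 0.529;python3 -m jog '[{"grip":1,"slide":[0,0,0.15],"yaw":0},{"grip":1,"slide":[0,0,0],"yaw":0}]';python3 d.py 0.489 -0.1618 0.1727 0.529
```

```text
clock: 10.0
position: [0.4893, -0.1629, 0.1769]
ee_rot: [-0.066, 0.998, 0.0, -0.0]
ft_force: [-0.4, 0.6, -0.1]
grip_width: 0.105
grasp_force: 78.1
slide [0.02 0.11 0.42] yaw -0.398 toolz [-0.001  0.    -1.   ] pos [ 0.4893 -0.1629  0.1769] j [-0.18  0.21  0.46  1.92 -0.11  1.03  2.03] F [-0.4  0.6 -0.1] T [ 0.01 -0.03  0.02] w 0.105 gf 78.1 t 10.0
clock: 10.2
position: [0.4894, -0.1629, 0.1755]
ee_rot: [-0.065, 0.998, 0.0, -0.0]
ft_force: [-0.6, -0.4, -1.1]
grip_width: 0.104
grasp_force: 78.1
slide [0.03 0.12 0.28] yaw -0.4 toolz [-0.  0. -1.] pos [ 0.4894 -0.1629  0.1755] j [-0.18  0.22  0.46  1.92 -0.11  1.03  2.03] F [-0.6 -0.4 -1.1] T [-0.01 -0.04  0.03] w 0.104 gf 78.1 t 10.2
```

```bash
python3 -m jog '[{"grip":1,"slide":[0,0,0.15],"yaw":0},{"grip":1,"slide":[0,0,0.1],"yaw":0},{"grip":1,"slide":[0,0,0],"yaw":0}]';python3 d.py 0.489 -0.1618 0.1727 0.529;python3 -m jog '[{"grip":1,"slide":[0,0,0.07],"yaw":0},{"grip":1,"slide":[0,0,0],"yaw":0}]';python3 d.py 0.489 -0.1618 0.1727 0.529
```

```text
clock: 10.5
position: [0.4895, -0.1629, 0.1731]
ee_rot: [-0.064, 0.998, 0.0, -0.0]
ft_force: [-0.1, -0.0, -0.7]
grip_width: 0.102
grasp_force: 78.1
slide [0.03 0.11 0.04] yaw -0.401 toolz [-0.  0. -1.] pos [ 0.4895 -0.1629  0.1731] j [-0.18  0.22  0.46  1.92 -0.11  1.02  2.03] F [-0.1 -0.  -0.7] T [-0.03  0.02 -0.02] w 0.102 gf 78.1 t 10.5
clock: 10.7
position: [0.4896, -0.1629, 0.1727]
ee_rot: [-0.064, 0.998, 0.0, 0.0]
ft_force: [0.4, -0.4, -0.1]
grip_width: 0.103
grasp_force: 78.4
slide [ 0.04  0.12 -0.  ] yaw -0.401 toolz [ 0.  0. -1.] pos [ 0.4896 -0.1629  0.1727] j [-0.18  0.22  0.46  1.92 -0.11  1.02  2.03] F [ 0.4 -0.4 -0.1] T [-0.02  0.06 -0.02] w 0.103 gf 78.4 t 10.7
```

On the plug. Press lightly and wiggle back.

```bash
python3 -m jog '[{"grip":1,"slide":[0,0.03,0.06],"yaw":-0.1},{"grip":1,"slide":[0,0.03,0.02],"yaw":-0.1},{"grip":1,"slide":[0,0,0],"yaw":0}]';python3 d.py 0.489 -0.1618 0.1587 0.529;python3 -m jog '[{"grip":1,"slide":[0,0.03,0],"yaw":-0.1},{"grip":1,"slide":[0,0.03,0],"yaw":-0.1},{"grip":1,"slide":[0,0,0],"yaw":0}]';python3 d.py 0.489 -0.1618 0.1587 0.529
```

```text
clock: 11.0
position: [0.4897, -0.1627, 0.1722]
ee_rot: [-0.164, 0.986, -0.0, 0.001]
ft_force: [0.7, -0.9, 2.0]
grip_width: 0.106
grasp_force: 78.7
slide [0.04 0.11 1.35] yaw -0.199 toolz [ 0.001 -0.    -1.   ] pos [ 0.4897 -0.1627  0.1722] j [-0.16  0.22  0.43  1.92 -0.11  1.02  2.22] F [ 0.7 -0.9  2. ] T [-0.42  0.02 -0.  ] w 0.106 gf 78.7 t 11.0
clock: 11.3
position: [0.4894, -0.1621, 0.1721]
ee_rot: [-0.26, 0.966, -0.0, 0.0]
ft_force: [0.9, -1.8, 0.8]
grip_width: 0.104
grasp_force: 78.5
slide [0.02 0.05 1.34] yaw -0.002 toolz [ 0.001 -0.    -1.   ] pos [ 0.4894 -0.1621  0.1721] j [-0.14  0.22  0.41  1.92 -0.1   1.02  2.42] F [ 0.9 -1.8  0.8] T [-0.5  -0.11 -0.01] w 0.104 gf 78.5 t 11.3
```

```bash
python3 -m jog '[{"grip":1,"slide":[0,0,0.1],"yaw":0},{"grip":1,"slide":[0,0,0],"yaw":0}]';python3 d.py 0.489 -0.1618 0.1587 0.529;python3 -m jog '[{"grip":1,"slide":[0,0,0.1],"yaw":0},{"grip":1,"slide":[0,0,0],"yaw":0}]';python3 d.py 0.489 -0.1618 0.1587 0.529
```

```text
clock: 11.5
position: [0.4894, -0.162, 0.1708]
ee_rot: [-0.259, 0.966, -0.0, 0.0]
ft_force: [1.5, -2.5, 1.6]
grip_width: 0.106
grasp_force: 78.3
slide [0.02 0.04 1.21] yaw -0.004 toolz [ 0.001 -0.    -1.   ] pos [ 0.4894 -0.162   0.1708] j [-0.14  0.22  0.41  1.92 -0.1   1.02  2.41] F [ 1.5 -2.5  1.6] T [-0.74 -0.38  0.01] w 0.106 gf 78.3 t 11.5
clock: 11.7
position: [0.4893, -0.162, 0.1697]
ee_rot: [-0.26, 0.965, -0.0, 0.0]
ft_force: [1.6, -2.5, 1.4]
grip_width: 0.103
grasp_force: 78.2
slide [0.02 0.03 1.1 ] yaw -0.002 toolz [ 0. -0. -1.] pos [ 0.4893 -0.162   0.1697] j [-0.13  0.22  0.41  1.93 -0.1   1.02  2.42] F [ 1.6 -2.5  1.4] T [-0.97 -0.5   0.02] w 0.103 gf 78.2 t 11.7
```

It's dropping into the plug. There is a small side load, so I'll relieve it by moving toward tool −y.

```bash
python3 -m jog '[{"grip":1,"slide":[0,-0.04,0.2],"yaw":0},{"grip":1,"slide":[0,0,0.2],"yaw":0},{"grip":1,"slide":[0,0,0],"yaw":0}]';python3 d.py 0.489 -0.1618 0.1587 0.529;python3 -m jog '[{"grip":1,"slide":[0,0,0.2],"yaw":0},{"grip":1,"slide":[0,0,0.2],"yaw":0},{"grip":1,"slide":[0,0,0],"yaw":0}]';python3 d.py 0.489 -0.1618 0.1587 0.529
```

```text
clock: 12.0
position: [0.4892, -0.162, 0.1652]
ee_rot: [-0.261, 0.965, 0.0, -0.0]
ft_force: [0.6, -2.7, -1.0]
grip_width: 0.107
grasp_force: 78.2
slide [0.01 0.02 0.65] yaw -0.001 toolz [-0.001  0.    -1.   ] pos [ 0.4892 -0.162   0.1652] j [-0.13  0.23  0.41  1.93 -0.11  1.01  2.42] F [ 0.6 -2.7 -1. ] T [-0.67 -0.4  -0.  ] w 0.107 gf 78.2 t 12.0
clock: 12.3
position: [0.489, -0.1616, 0.1612]
ee_rot: [-0.261, 0.965, 0.001, -0.0]
ft_force: [0.1, 0.3, -0.3]
grip_width: 0.103
grasp_force: 78.2
slide [ 0.01 -0.01  0.25] yaw -0.001 toolz [-0.001  0.001 -1.   ] pos [ 0.489  -0.1616  0.1612] j [-0.13  0.23  0.41  1.93 -0.11  1.    2.42] F [ 0.1  0.3 -0.3] T [ 0.04 -0.   -0.02] w 0.103 gf 78.2 t 12.3
```

```bash
python3 -m jog '[{"grip":1,"slide":[0,0,0.15],"yaw":0},{"grip":1,"slide":[0,0,0.1],"yaw":0},{"grip":1,"slide":[0,0,0.05],"yaw":0},{"grip":1,"slide":[0,0,0],"yaw":0}]';python3 d.py 0.489 -0.1618 0.1587 0.529;python3 -m jog '[{"grip":1,"slide":[0,0,0.06],"yaw":0},{"grip":1,"slide":[0,0,0],"yaw":0}]';python3 d.py 0.489 -0.1618 0.1587 0.529
```

```text
clock: 12.7
position: [0.4894, -0.1621, 0.1588]
ee_rot: [-0.261, 0.965, 0.0, -0.0]
ft_force: [-0.7, -1.0, -0.1]
grip_width: 0.106
grasp_force: 78.2
slide [0.02 0.04 0.01] yaw -0.001 toolz [-0.  0. -1.] pos [ 0.4894 -0.1621  0.1588] j [-0.13  0.24  0.41  1.93 -0.11  0.99  2.42] F [-0.7 -1.  -0.1] T [-0.   -0.01 -0.02] w 0.106 gf 78.2 t 12.7
clock: 12.9
position: [0.4895, -0.1622, 0.1587]
ee_rot: [-0.261, 0.965, 0.0, 0.0]
ft_force: [-3.5, 1.0, 7.3]
grip_width: 0.104
grasp_force: 79.5
slide [0.02 0.06 0.  ] yaw -0.001 toolz [ 0.  0. -1.] pos [ 0.4895 -0.1622  0.1587] j [-0.13  0.24  0.41  1.93 -0.11  0.99  2.42] F [-3.5  1.   7.3] T [0.25 0.67 0.04] w 0.104 gf 79.5 t 12.9
```

Fully home (collar on the box at z = 0.1587). Now the quarter turn.

```bash
python3 -m jog '[{"grip":1,"slide":[0,-0.03,-0.04],"yaw":0.1},{"grip":1,"slide":[0,-0.03,0],"yaw":0.1},{"grip":1,"slide":[0,-0.03,0],"yaw":0.1},{"grip":1,"slide":[0,-0.03,0],"yaw":0.1},{"grip":1,"slide":[0,0,0],"yaw":0}]' 110;python3 d.py 0.489 -0.1618 0.1587 0.529;python3 -m jog '[{"grip":1,"slide":[0,-0.03,0],"yaw":0.1},{"grip":1,"slide":[0,-0.03,0],"yaw":0.1},{"grip":1,"slide":[0,-0.03,0],"yaw":0.1},{"grip":1,"slide":[0,-0.03,0],"yaw":0.1},{"grip":1,"slide":[0,0,0],"yaw":0}]';python3 d.py 0.489 -0.1618 0.1587 0.529
```

```text
clock: 13.4
position: [0.49, -0.1633, 0.1588]
ee_rot: [-0.063, 0.998, -0.0, 0.0]
ft_force: [-0.2, -1.1, 1.7]
grip_width: 0.101
grasp_force: 107.6
slide [0.08 0.16 0.01] yaw -0.402 toolz [ 0. -0. -1.] pos [ 0.49   -0.1633  0.1588] j [-0.18  0.24  0.46  1.93 -0.13  0.99  2.04] F [-0.2 -1.1  1.7] T [-0.03  0.13  0.05] w 0.101 gf 107.6 t 13.4
clock: 13.9
position: [0.49, -0.1645, 0.1588]
ee_rot: [0.135, 0.991, -0.0, 0.0]
ft_force: [-0.1, -0.6, 3.3]
grip_width: 0.096
grasp_force: 107.7
slide [0.17 0.24 0.01] yaw -0.8 toolz [ 0. -0. -1.] pos [ 0.49   -0.1645  0.1588] j [-0.22  0.25  0.52  1.94 -0.14  0.99  1.66] F [-0.1 -0.6  3.3] T [-0.2   0.09  0.05] w 0.096 gf 107.7 t 13.9
```

```bash
python3 -m jog '[{"grip":1,"slide":[0,-0.03,0],"yaw":0.1},{"grip":1,"slide":[0,-0.03,0],"yaw":0.1},{"grip":1,"slide":[0,-0.03,0],"yaw":0.1},{"grip":1,"slide":[0,-0.03,0],"yaw":0.1},{"grip":1,"slide":[0,0,0],"yaw":0}]';python3 d.py 0.489 -0.1618 0.1587 0.529;python3 -m jog '[{"grip":1,"slide":[0,-0.03,0],"yaw":0.1},{"grip":1,"slide":[0,-0.03,0],"yaw":0.1},{"grip":1,"slide":[0,-0.03,0],"yaw":0.1},{"grip":1,"slide":[0,-0.03,0],"yaw":0.1},{"grip":1,"slide":[0,0,0],"yaw":0}]';python3 d.py 0.489 -0.1618 0.1587 0.529
```

```text
clock: 14.4
position: [0.4895, -0.1657, 0.1588]
ee_rot: [0.328, 0.945, -0.0, 0.0]
ft_force: [-0.3, -1.0, 2.5]
grip_width: 0.098
grasp_force: 107.8
slide [0.28 0.28 0.01] yaw -1.198 toolz [ 0. -0. -1.] pos [ 0.4895 -0.1657  0.1588] j [-0.27  0.25  0.58  1.94 -0.16  1.    1.28] F [-0.3 -1.   2.5] T [-0.27  0.1   0.13] w 0.098 gf 107.8 t 14.4
clock: 14.9
position: [0.4886, -0.1666, 0.1588]
ee_rot: [0.509, 0.861, -0.0, 0.0]
ft_force: [-0.6, -1.7, 4.6]
grip_width: 0.102
grasp_force: 107.8
slide [0.4  0.26 0.01] yaw -1.597 toolz [ 0.001 -0.    -1.   ] pos [ 0.4886 -0.1666  0.1588] j [-0.32  0.26  0.64  1.94 -0.18  1.    0.9 ] F [-0.6 -1.7  4.6] T [-0.48  0.12  0.2 ] w 0.102 gf 107.8 t 14.9
```

```bash
for i in 1; do python3 -m jog '[{"grip":1,"slide":[0,-0.01,0],"yaw":0.04},{"grip":1,"slide":[0,0,0],"yaw":0}]' >/dev/null;done;python3 d.py 0.489 -0.1618 0.1587 0.529;python3 -m jog '[{"grip":1,"slide":[0,-0.01,0],"yaw":0.04},{"grip":1,"slide":[0,0,0],"yaw":0}]'>/dev/null;python3 d.py 0.489 -0.1618 0.1587 0.529;python3 -m jog '[{"grip":1,"slide":[0,-0.01,0],"yaw":0.04},{"grip":1,"slide":[0,0,0],"yaw":0}]'>/dev/null;python3 d.py 0.489 -0.1618 0.1587 0.529
```

```text
slide [0.41 0.26 0.01] yaw -1.635 toolz [ 0. -0. -1.] pos [ 0.4885 -0.1666  0.1588] j [-0.33  0.26  0.64  1.94 -0.18  1.    0.87] F [-0.8 -2.9  3.8] T [-0.53  0.03  0.19] w 0.101 gf 107.9 t 15.1
slide [0.42 0.25 0.01] yaw -1.677 toolz [ 0. -0. -1.] pos [ 0.4884 -0.1666  0.1588] j [-0.33  0.26  0.65  1.94 -0.19  1.    0.83] F [-0.5 -1.7  4.4] T [-0.58  0.11  0.15] w 0.099 gf 108.0 t 15.3
slide [0.43 0.24 0.01] yaw -1.717 toolz [ 0. -0. -1.] pos [ 0.4883 -0.1667  0.1588] j [-0.34  0.26  0.66  1.94 -0.19  1.    0.79] F [-0.9 -2.6  5. ] T [-0.53  0.13  0.22] w 0.095 gf 108.1 t 15.5
```

```bash
python3 -m jog '[{"grip":1,"slide":[0,-0.01,0],"yaw":0.05},{"grip":1,"slide":[0,0,0],"yaw":0}]'>/dev/null;python3 d.py 0.489 -0.1618 0.1587 0.529;python3 -m jog '[{"grip":1,"slide":[0,-0.01,0],"yaw":0.05},{"grip":1,"slide":[0,0,0],"yaw":0}]'>/dev/null;python3 d.py 0.489 -0.1618 0.1587 0.529
python3 - <<'E'
from fit import *
im=manip.camera("scene");cv2.imwrite("pics/scene5.png",im);cv2.imwrite("pics/crop5.png",cv2.resize(im[100:200,225:345],None,fx=6,fy=6,interpolation=cv2.INTER_CUBIC))
E
```

```text
slide [0.43 0.23 0.01] yaw -1.767 toolz [ 0. -0. -1.] pos [ 0.4882 -0.1667  0.1588] j [-0.35  0.26  0.66  1.94 -0.19  1.    0.74] F [ 0.1 -2.1  4.4] T [-0.45  0.36  0.35] w 0.103 gf 108.2 t 15.7
slide [0.43 0.22 0.01] yaw -1.816 toolz [-0. -0. -1.] pos [ 0.4881 -0.1665  0.1588] j [-0.35  0.26  0.67  1.94 -0.19  1.    0.69] F [-2.3 -1.7  6.5] T [-0.4   0.52  0.83] w 0.099 gf 108.6 t 15.9
```

View pics/crop5.png

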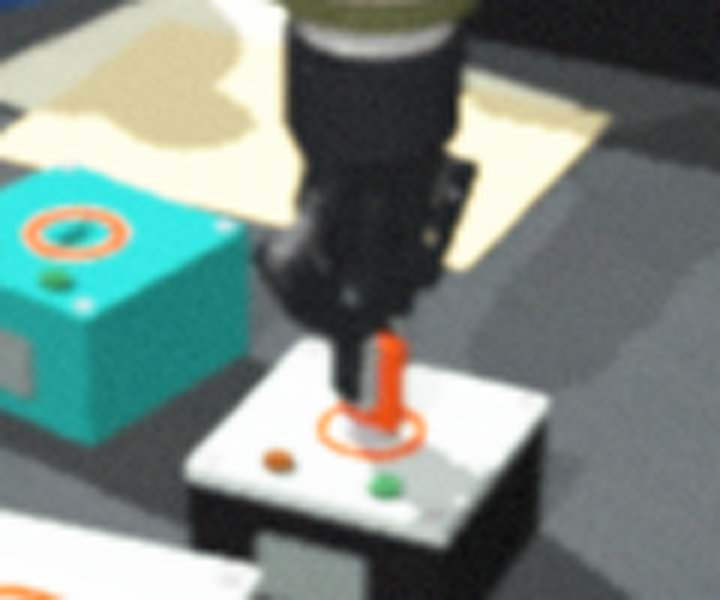

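The picture shows the collar on the box inside the orange ring at crop (375,430), with the bow turned a quarter turn and still gripped. The torque rise to 0.83 N m means the stop is reached. I'll settle and hand in.

```bash
python3 -m jog '[{"grip":1,"slide":[0,0,0],"yaw":0},{"grip":1,"slide":[0,0,0],"yaw":0},{"grip":1,"slide":[0,0,0],"yaw":0}]'>/dev/null;python3 d.py 0.489 -0.1618 0.1587 0.529; python3 -c "
from workcell import manip
print(manip.hand_in())"
```

```text
slide [0.43 0.22 0.01] yaw -1.815 toolz [-0. -0. -1.] pos [ 0.4881 -0.1666  0.1588] j [-0.35  0.26  0.67  1.94 -0.19  1.    0.69] F [-1.  -1.8  5.4] T [-0.4   0.42  0.76] w 0.1 gf 108.5 t 16.25
the job is handed in; nothing more can be done
None
```

The orange key is fully home in the small orange-ringed switch, turned clockwise to its stop and still gripped and held there; I handed the job in at about 16 s of the 54 s allowed, and no verdict came back.

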